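# Set the drinks spinner's click dial and start it

## Robot

A 7-joint arm with a two-finger parallel gripper is mounted at the origin on the work surface. World frame = base frame: x ahead of the robot, y to its left, z up, the work surface at z = 0. Lengths are in mm, angles in rad, forces in N, time in s.
With the tool pointing down it reaches from about 400 to 875 mm from the base axis. Payload 4.4 kg.
Tool frame: the origin (TCP) lies midway between the tips of the shut fingers; the grasp point (between the pads) lies 19 mm behind it; z points along the fingers, y is the line along which they close (so a half turn about z gives the same grasp; the last joint's range is limited). The gripper opens to 85 mm and grips with 20 to 120 N. Pads are 22 mm wide; open, the fingers measure 114 mm over their backs; the gripper's body (76 mm by 85 mm) begins 54 mm behind the grasp point. The pads swing forward as they close: fully open they stand 13 mm farther back than shut.
Start: joints at [1.251, 0.628, 0.038, 1.517, -0.027, 0.996, -0.02], TCP at [163.232, -629.184, 231.313] pointing down, gripper open.
Joint ranges: [-3.06, 3.06], [-0.37, 2.12], [-1.25, 1.32], [0.18, 2.47], [-1.1, 4.24], [0.23, 1.98], [-2.94, 2.94]. Speed limits (rad/s): [2.57, 2.57, 3.14, 3.14, 3.14, 3.14, 3.14].

## Interface

Orientations are given as [roll, pitch, yaw] about the fixed x, y, z axes, in that order (R = Rz(yaw) Ry(pitch) Rx(roll)).
In Python, from cell import ctrl gives the robot as it stands. The module is installed in compiled form; this text tells all that it offers.
- The arm moves only by the tool step_arm, never from a script. Its argument "commands" is one flat list of numbers, 7 for each row, row after row: the shift along the tool's x, y, z in cm, then the turn, a rotation vector about the tool's x, y, z in rad, then the opening, from 0 (shut) to 1 (fully open). A call has 1 to 10 rows; each row is the pose to reach, as a shift and turn from the pose commanded when the call began, along the tool's axes at that moment; what a row does not reach only later rows make up. A row lasts 1/10 s, in which the tool goes at most 50 mm and 8.59 degrees, less where a joint would pass 70% of its speed; a pose out of reach is approached as far as the arm can. A call with a gripper value outside its range is refused whole. The fingers move at their own pace and stop on an object; the grip force is fixed at half the most. Time passes only in rows, so rows that repeat a pose let the fingers close. It gives the time, the measured TCP pose, the force, the opening and the grip force at its end, in the units of the state.
- ctrl.read_state(): the state, without advancing time (a new reading comes with each control period).
- ctrl.get_image(name): name is "side" or "top" or "wrist"; returns a dict with "image" (400x640x3 uint8, red, green, blue), "range_z" (400x640 float32, mm along the optical axis (not along the pixel's ray), 0 where there is no reading), "vfov" (degrees; the focal length in pixels is half the picture's height over the tangent of half this angle, whatever the lens; pixels are square), "cx", "cy" (the principal point, pixels), "D" ([k1, k2, p1, p2, k3] as OpenCV has them; the pictures are not rectified), "world_to_cam" (4x4, takes a point from world to camera coordinates). Camera axes: x right, y down, z forward; pixel columns grow to the right and rows downward; lengths in mm; the calibration is good to about 2 mm. A picture is of the moment at which its call begins.
- ctrl.finish_job(): hands the job in; it is judged then, once.
The state is a dict: "clock": time; "qpos": joint angles; "qd": joint speeds; "tau": joint torques, N m; "eef_pos": TCP position; "tool_rot": TCP orientation; "force": force on the tool from outside, world axes, zero at the start; "torque": the same for the moment, N m; "width": finger opening in mm; "gripper_force": force on a finger pad.
Only numpy, scipy, OpenCV 4.12 (cv2) and the standard library are available. Lean on these libraries where they do the work, as an engineer would, in place of code of your own. Each camera call takes 0.05 s, during which the arm holds its last target. There are 200 camera calls.

## Task

Set the drinks spinner to its amber dot and start it. Press the dial with the black bar part-way down against its spring to free it, turn it clockwise one click per dot until its white pointer stands at the amber dot, never going past it, and let it spring back up; only then push the red start button all the way down and let it go. Push gently: never press down on the spinner with more than 20 N, and let the jigger, sugar pot, shaker and muddler stay where they are.

Things in the scene. Friction and masses are not known exactly. Their poses are not given: they have to be found in the camera images.
- spinner: Dark blue-grey box 190 x 220 x 50 mm (its x, y, z), fixed on the white tray; origin at the centre of its underside. The dial's bar is polished and slippery: press with the fingertips on the disc either side of it. That takes 5.2 N plus 0.8 N per mm; the dial is locked until 3.5 mm down (8 N) and bottoms hard at 8 mm (11.6 N), so about 10 N is right. Let go, it springs up and locks.
- dial_axis (a point): Where the dial's upright axis meets the spinner's top; axes as the spinner's. The dial: aluminium disc 64 mm across, 12 mm thick, and on it an upright black bar to hold, 46 mm long, 14 wide, 12 tall, centred. The disc's upper face is 23 to 49 mm above this point: it differs every time and is not reported, so find it by touch or sight. The bar's top is 12 mm above that face.
- amber_dot (a point): Amber dot, 11 mm wide, on the spinner's top, 47 mm from the dial axis, 40 degrees from the spinner's +x towards -y. It marks stop 4 of seven click stops. White dots 6 mm wide mark the others, 20 degrees apart: stops 3, 2, 1, 0 are anticlockwise of it (seen from above), stops 5 and 6 clockwise.
- dial (a joint): Turn of the dial in rad, growing clockwise seen from above: 0 at stop 0 and 0.349 (20 degrees) more per click, so 1.396 at the amber dot. Starts at rest at stop 0, 1 or 2. The bar with its white pointer end lies at 40 degrees minus this angle, from the spinner's +x towards +y. A click needs about 0.1 N m; the dial drops into each stop by itself.
- start_top (a point): Centre of the top face of the red round start button, 30 mm across, in a black ring 46 mm across on the spinner. It goes straight down 6 mm against a spring (1.5 N at first, 5 N when fully down) and springs back. The steel turntable beside it, 92 mm across and 8 mm high, plays no part.
- housing (a joint): How far the spinner's soft rubber feet are squashed, in m: 0 untouched, 0.001 for every 20 N of downward push on the spinner, its dial or its button.
- start (a joint): Travel of the start button in m: 0 up, 0.006 fully down.
- jigger: Loose double-ended steel jigger standing upright, 46 mm across, 82 mm tall; origin under its foot.
- sugar_pot: Loose lidded white and blue ceramic sugar pot, 80 mm across, 86 mm tall; origin under its foot.
- shaker: Loose clear shaker tin, 86 mm across, 148 mm tall; origin under its foot.
- muddler: Loose wooden muddler lying on the tray along its own x, 200 mm long, 28 mm thick; origin under its middle.
There are look-alikes about, which are no part of the job. There is more than one size of the sugar_pot; the one meant has the size given above.

How it is judged:
By the outcome, as a careful person would: the job done as asked, in the order asked, and still so for the second after the job is handed in, with the robot touching nothing.
It also fails if it takes over 61 s, if anything falls off the work surface, if the arm or the gripper's body presses on something with over 40 N, if the wrist force passes 120 N, or if a joint passes its speed limit or range.

## Working session

There is one attempt and no reset: what is moved stays moved. The work goes in short steps, Python scripts to look and compute and a tool call to move; the robot and the scene stay as the last step left them, time stands still between calls to the robot, and variables do not carry over. Pictures are saved under pics/ and viewed, at most 10 in all, crops included, and the job is handed in when it is done.

Besides the shell and the picture viewer there is one more tool, called after "Request:" as name(argument=value, ...) on one line, values as JSON. step_arm: Moves the arm, as the interface text tells. Its arguments: {"type":"object","properties":{"commands":{"type":"array"}},"required":["commands"]}

```bash
mkdir -p pics; cat > h.py <<'E'
from cell import ctrl
import numpy as np, cv2
def grab(n):
    d=ctrl.get_image(n); f=200/np.tan(np.radians(d['vfov'])/2)
    d['K']=np.array([[f,0,d['cx']],[0,f,d['cy']],[0,0,1.]]); d['T']=np.array(d['world_to_cam']); return d
def ray(d,uv):
    p=cv2.undistortPoints(np.array(uv,float).reshape(-1,1,2),d['K'],np.array(d['D'],float)).reshape(-1,2)
    R=d['T'][:3,:3]; c=-R.T@d['T'][:3,3]
    return c,np.c_[p,np.ones(len(p))]@R
def onz(d,uv,z):
    c,r=ray(d,uv); return c+r*((z-c[2])/r[:,2])[:,None]
def depthpt(d,uv):
    c,r=ray(d,uv); uv=np.array(uv).reshape(-1,2).round().astype(int)
    return c+r*d['range_z'][uv[:,1],uv[:,0]][:,None]
def save(d,name): cv2.imwrite('pics/'+name,d['image'][:,:,::-1])
E
python3 - <<'E'
from h import *
import pickle
s=ctrl.read_state(); print(s)
for n in ['side','top','wrist']:
    d=grab(n); pickle.dump(d,open(n+'.pkl','wb')); save(d,n+'0.png'); print(n,d['vfov'],d['D'],-d['T'][:3,:3].T@d['T'][:3,3])
E
```

```text
{'clock': 0.0, 'qpos': array([ 1.25122261,  0.62932629,  0.03846642,  1.51834226, -0.02700279,
        0.99630443, -0.01998715]), 'qd': array([ 7.79511722e-06, -1.27981953e-03,  1.22840726e-03, -6.19652902e-04,
       -1.80029731e-03, -4.50805380e-04, -7.05624430e-04]), 'tau': array([ 1.36746810e-03, -5.63400042e+01,  1.22584954e+00, -1.93449855e+01,
        1.07720160e-02,  1.04493127e-02, -2.26574650e-05]), 'eef_pos': array([ 163.05039325, -628.58648046,  230.41062311]), 'tool_rot': array([-3.13973133e+00,  3.50844691e-05,  2.53765868e-01]), 'force': array([-0.67136679, -0.04551592,  0.52323429]), 'torque': array([ 0.00369743, -0.03412569,  0.00755757]), 'gripper_force': 0.0, 'width': 85.56196349880193}
side 49.328732889810645 [-0.05840349  0.          0.          0.          0.        ] [ -2.18892814 890.46258291 775.69468116]
top 42.053849770456594 [0.00597554 0.         0.         0.         0.        ] [ 249.59408799   15.24932378 1388.00340484]
wrist 66.86272812217366 [-0.03935227  0.          0.          0.          0.        ] [ 238.64820734 -608.94639622  372.4857991 ]
```

View pics/top0.png

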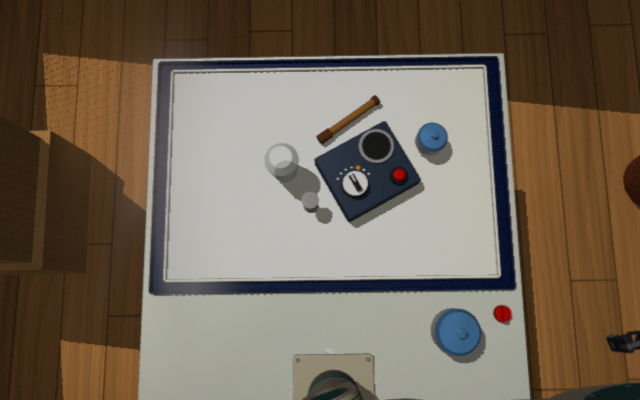

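View pics/side0.png

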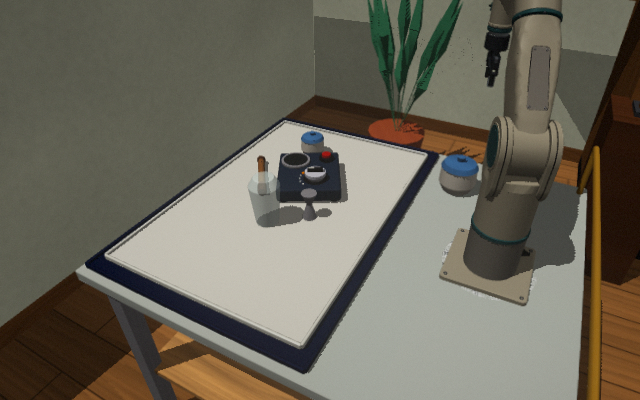

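Top view: spinner at about (368,170), with its dial at (356,184), amber dot (358,168), red start button (400,174) and turntable (376,146). The red button at (503,314) lies off the spinner, so it is a look-alike. The small sugar pot is at (432,138) on the tray and the big one at (458,332). I'll measure and confirm in an enlarged crop.

```bash
python3 - <<'E'
from h import *
import pickle
d=pickle.load(open('top.pkl','rb')); im=d['image']; hsv=cv2.cvtColor(im,cv2.COLOR_RGB2HSV)
def blobs(m,lo,name,z=None,box=(300,110,460,235)):
    x0,y0,x1,y1=box; mm=np.zeros_like(m,np.uint8); mm[y0:y1,x0:x1]=m[y0:y1,x0:x1]
    n,l,st,c=cv2.connectedComponentsWithStats(mm)
    for i in range(1,n):
        if st[i,4]>=lo: 
            print(name,c[i].round(1),st[i,4],'depthpt',depthpt(d,[c[i]]).round(1), '' if z is None else onz(d,[c[i]],z).round(1))
    return l
print('tray',depthpt(d,[[220,200],[340,250],[460,230]]).round(1))
print('spinner top',depthpt(d,[[340,205],[385,195],[330,165],[405,160]]).round(1))
H,S,V=[hsv[...,i].astype(int) for i in range(3)]
zt=float(depthpt(d,[[385,195]])[0,2])
blobs((H>10)&(H<25)&(S>150)&(V>150),3,'amber',zt)
blobs(((H<8)|(H>172))&(S>150)&(V>90),20,'red',zt)
blobs((S<70)&(V>130),3,'light',zt,(330,160,375,200))
blobs((H>95)&(H<120)&(S>130)&(V>120),50,'pot',None,(300,100,520,370))
m=((H>105)&(H<130)&(S>80)&(V<90)).astype(np.uint8); mm=np.zeros_like(m); mm[115:228,308:428]=m[115:228,308:428]
cs=max(cv2.findContours(mm,0,2)[0],key=cv2.contourArea)
r=cv2.minAreaRect(cs);bp=cv2.boxPoints(r); print(r,bp,onz(d,bp,zt).round(1))
for n,(x0,y0,x1,y1) in {'top':(310,115,430,225)}.items():
    cv2.imwrite('pics/crop_top.png',cv2.resize(im[y0:y1,x0:x1,::-1],None,fx=5.4,fy=5.4,interpolation=2))
w=pickle.load(open('side.pkl','rb'))['image'][120:240,240:370,::-1]
cv2.imwrite('pics/crop_side.png',cv2.resize(w,None,fx=4.9,fy=4.9,interpolation=2))
E
```

```text
tray [[ 506.1  294.1   20.1]
 [ 367.4  -24.4   22.6]
 [ 415.8 -341.9   20.9]]
spinner top [[ 480.2  -25.5   63.5]
 [ 503.6 -141.9   68.9]
 [ 586.    -1.4   66.7]
 [ 595.2 -196.8   71.1]]
amber [357.5 167. ] 10 depthpt [[578.3 -72.7  71.5]] [[579.  -72.9  68.9]]
red [398.7 174. ] 106 depthpt [[ 553.3 -176.    91.6]] [[ 558.6 -179.4   68.9]]
light [363.3 169.3] 3 depthpt [[574.  -88.4  62.8]] [[572.5 -87.9  68.9]]
light [354.6 182.4] 369 depthpt [[530.7 -62.2 102.8]] [[538.2 -64.2  68.9]]
light [331.2 196.4] 24 depthpt [[511.9  -3.9  17.4]] [[502.   -3.2  68.9]]
pot [432.2 135.3] 467 depthpt [[ 651.6 -264.5  100.3]] 
pot [458.2 331.9] 1184 depthpt [[ 161.2 -297.4  120.5]] 
((367.0056457519531, 170.6187744140625), (70.4308853149414, 82.15161895751953), 60.708641052246094) [[313.95248  160.00224 ]
 [385.60043  119.809494]
 [420.0588   181.2353  ]
 [348.41086  221.42805 ]] [[ 599.6   40.3   68.9]
 [ 706.  -150.4   68.9]
 [ 538.5 -233.8   68.9]
 [ 436.2  -46.    68.9]]
```

View pics/crop_top.png

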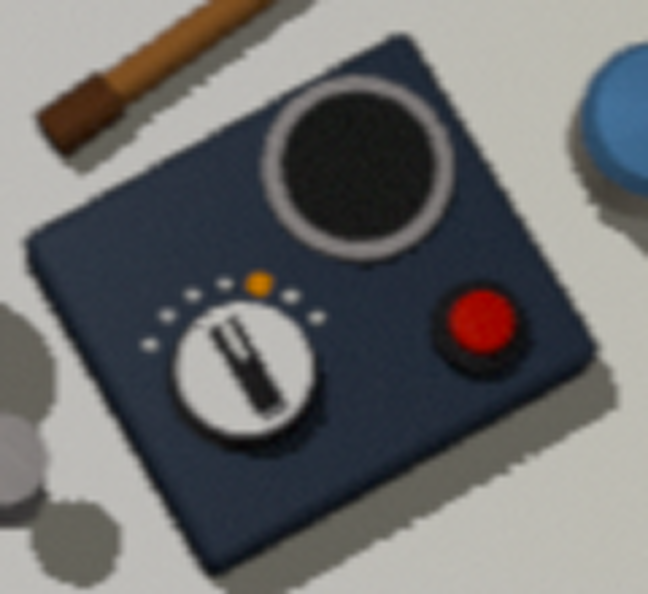

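Crop: dial disc at (245,370), its white pointer end up-left (225,325), aimed at stop 2's dot (193,294). Amber dot at (260,284), start button (483,320). The button is the red one in a black ring on the spinner. Two clicks look needed. I'll move above the dial to refine with the wrist camera.

Request:
step_arm(commands=[2.5,-2.3,-0.2,0,0,0,0.5,5,-4.6,-0.4,0,0,0,0.5,7.5,-6.9,-0.6,0,0,0,0.5,10,-9.2,-0.8,0,0,0,0.5,12.5,-11.5,-1,0,0,0,0.5,15,-13.8,-1.2,0,0,0,0.5,17.5,-16,-1.4,0,0,0,0.5,20,-18.2,-1.6,0,0,0,0.5,22.5,-20.5,-1.8,0,0,0,0.5,25,-22.8,-2,0,0,0,0.5])

```text
clock: 1.15
eef_pos: [348.5, -344.4, 251.3]
tool_rot: [-3.141, 0.0, 0.254]
force: [-0.3, -0.2, -0.3]
width: 42.7
gripper_force: 0.0
```

Request:
step_arm(commands=[2.5,-2.3,0,0,0,-0.03,0.5,5,-4.6,0,0,0,-0.06,0.5,7.5,-6.9,0,0,0,-0.09,0.5,10,-9.2,0,0,0,-0.12,0.5,12.5,-11.5,0,0,0,-0.15,0.5,15,-13.8,0,0,0,-0.18,0.5,17.5,-16,0,0,0,-0.21,0.5,20,-18.2,0,0,0,-0.24,0.5,22.5,-20.5,0,0,0,-0.24,0.5,25,-22.8,0,0,0,-0.24,0.5])

```text
clock: 2.15
eef_pos: [533.2, -61.1, 251.2]
tool_rot: [-3.142, 0.0, 0.494]
force: [0.8, 0.1, -0.2]
width: 42.9
gripper_force: 0.0
```

```bash
python3 - <<'E'
from h import *
import pickle
s=ctrl.read_state(); print({k:np.round(s[k],3) for k in ['clock','qpos','eef_pos','tool_rot','force','width']})
d=grab('wrist'); pickle.dump(d,open('w1.pkl','wb')); save(d,'w1.png')
E
```

```text
{'clock': np.float64(2.15), 'qpos': array([ 0.138,  0.443, -0.11 ,  1.807,  0.061,  0.894, -1.077]), 'eef_pos': array([533.199, -61.122, 251.184]), 'tool_rot': array([-3.142,  0.   ,  0.494]), 'force': array([ 0.776,  0.11 , -0.22 ]), 'width': np.float64(42.905)}
```

View pics/w1.png

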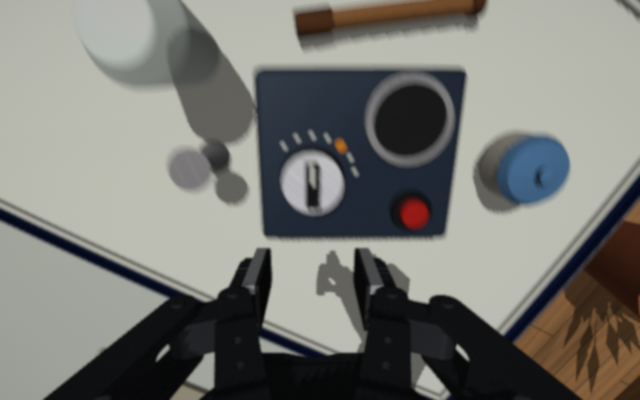

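Wrist view: dial disc at (312,183), bar upright in the picture with its white end up, in line with the third dot (312,134), which is stop 2. Amber dot (341,145), button (413,212). Next I'll take the fine measurements.

```bash
cat > m.py <<'E'
from h import *
d=grab('wrist'); save(d,'w2.png'); im=d['image']; hsv=cv2.cvtColor(im,cv2.COLOR_RGB2HSV)
H,S,V=[hsv[...,i].astype(int) for i in range(3)]
def comps(m,box,lo=5):
    x0,y0,x1,y1=box; mm=np.zeros(m.shape,np.uint8); mm[y0:y1,x0:x1]=m[y0:y1,x0:x1]
    n,l,st,c=cv2.connectedComponentsWithStats(mm); return [(c[i],st[i,4],l==i) for i in range(1,n) if st[i,4]>=lo]
def pts(mask):
    v,u=np.nonzero(mask&(d['range_z']>0)); return depthpt(d,np.c_[u,v])
dark=comps((H>100)&(H<130)&(S>80)&(V<110),(255,65,470,240),2000)[0][2]
zt=np.median(pts(dark)[:,2]); zy=np.percentile(pts(dark)[:,2],[10,90]); print('spinner top z',zt,zy)
P=[]
for c,a,m in comps((S<80)&(V>110),(275,120,362,180)):
    print('white',c.round(1),a,onz(d,[c],70).round(1))
for c,a,m in comps((H>10)&(H<25)&(S>130)&(V>110),(275,120,362,180)): print('amber',c.round(1),a,onz(d,[c],70).round(1))
for c,a,m in comps((S<60)&(V>110),(270,145,355,225),300):
    p=pts(cv2.erode(m.astype(np.uint8),np.ones((5,5)))>0); z=np.median(p[:,2]); cc=cv2.minEnclosingCircle(np.argwhere(m)[:,::-1].astype(np.float32))
    print('disc',cc,a,'z',z,np.percentile(p[:,2],[10,90]),onz(d,[cc[0]],z).round(1))
for c,a,m in comps(((H<8)|(H>172))&(S>150)&(V>60),(385,185,445,240),50):
    p=pts(cv2.erode(m.astype(np.uint8),np.ones((5,5)))>0);z=np.median(p[:,2]); print('btn',c,a,z,onz(d,[c],z).round(1))
b=(V<70); 
for c,a,m in comps(b&(S<120),(290,155,335,212),60):
    r=cv2.minAreaRect(np.argwhere(m)[:,::-1].astype(np.float32)); print('bar',c.round(1),a,r,'z',np.median(pts(m)[:,2]))
tr=comps((S<40)&(V>120),(100,190,255,240),500); print('tray',[np.median(pts(t[2])[:,2]) for t in tr])
s=ctrl.read_state();print(s['eef_pos'],s['tool_rot'],s['force'])
E
python3 m.py
```

```text
spinner top z 67.34802123546669 [66.26753424 68.35090442]
white [318.4 145.5] 31 [[574.1 -40.2  70. ]]
white [303.4 148.3] 29 [[563.9 -27.6  70. ]]
white [333.4 148.3] 29 [[579.2 -55.5  70. ]]
white [290.3 155.6] 29 [[550.3 -19.   70. ]]
white [318.3 172.1] 563 [[549.1 -54.   70. ]]
white [355.8 167.5] 28 [[573. -87.  70.]]
white [319.  177.7] 18 [[544.  -57.6  70. ]]
amber [346.4 155.9] 93 [[578.8 -71.7  70. ]]
disc ((318.22393798828125, 192.8558349609375), 30.621240615844727) 2230 z 92.2017304555745 [91.29224244 93.11504895] [[533.8 -62.   92.2]]
btn [418.62264151 223.35534591] 636 89.1800974548504 [[ 555.5 -174.1   89.2]]
bar [308.8 161.3] 480 ((312.0, 167.0), (24.0, 44.0), 90.0) z 68.12088763653568
bar [318.9 195.2] 343 ((319.0, 192.5), (37.0, 12.0), 90.0) z 103.96293223720113
tray [np.float64(17.52667353951665)]
[535.11834273 -56.57977545 251.1748002 ] [-3.13958043 -0.00338025  0.50137301] [0.34523766 0.04564635 0.59732753]
```

Request:
step_arm(commands=[-0.41,0.41,2,0,0,0,0.3,-0.41,0.41,4,0,0,0,0.3,-0.41,0.41,6,0,0,0,0.3,-0.41,0.41,8,0,0,0,0.3,-0.41,0.41,10,0,0,0,0.3,-0.41,0.41,12,0,0,0,0.3,-0.41,0.41,13,0,0,0,0.3,-0.41,0.41,13.4,0,0,0,0.3,-0.41,0.41,13.4,0,0,0,0.3,-0.41,0.41,13.4,0,0,0,0.3])

```text
clock: 3.25
eef_pos: [531.6, -68.0, 118.1]
tool_rot: [3.141, -0.001, 0.494]
force: [-0.6, -0.2, -0.5]
width: 25.6
gripper_force: 0.0
```

```bash
python3 - <<'E'
from h import *
s=ctrl.read_state(); print({k:np.round(s[k],3) for k in ['clock','eef_pos','tool_rot','force','torque','width']})
d=grab('wrist'); cv2.imwrite('pics/w3.png',cv2.resize(d['image'][100:400,160:480,::-1],None,fx=2,fy=2))
E
```

```text
{'clock': np.float64(3.25), 'eef_pos': array([531.643, -67.957, 118.055]), 'tool_rot': array([ 3.141e+00, -1.000e-03,  4.940e-01]), 'force': array([-0.556, -0.227, -0.503]), 'torque': array([-0.009, -0.034, -0.024]), 'width': np.float64(25.563)}
```

View pics/w3.png

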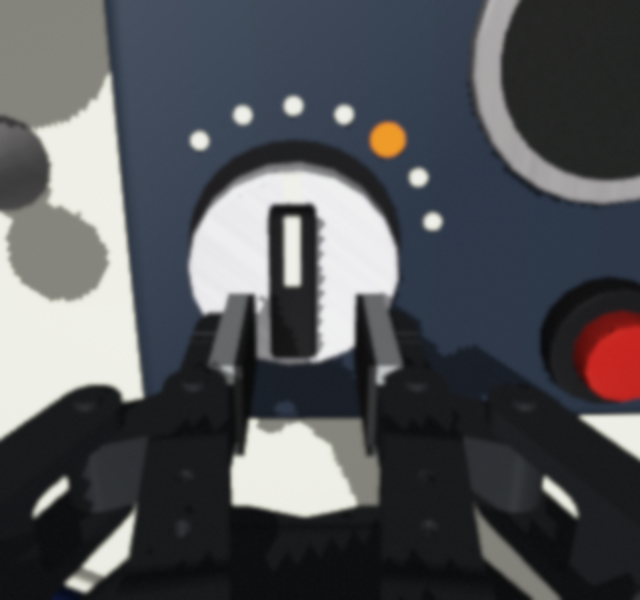

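The enlarged view shows the bar at (293,280) while the finger gap centre is at about (306,330), so the tool is a few mm to the right. The earlier reading was taken while the arm was still settling. I'll correct and re-measure.

Request:
step_arm(commands=[0.48,-0.38,0,0,0,0,0.3,0.48,-0.38,0,0,0,0,0.3,0.48,-0.38,0,0,0,0,0.3,0.48,-0.38,0,0,0,0,0.3])

```text
clock: 3.7
eef_pos: [533.6, -62.2, 117.5]
tool_rot: [3.141, -0.0, 0.494]
force: [0.3, -0.4, -0.4]
width: 25.6
gripper_force: 0.0
```

```bash
python3 - <<'E'
from h import *
d=grab('wrist'); s=ctrl.read_state(); print({k:np.round(s[k],3) for k in ['clock','eef_pos','tool_rot','force','torque','width']})
im=d['image']; hsv=cv2.cvtColor(im,cv2.COLOR_RGB2HSV); S=hsv[...,1].astype(int);V=hsv[...,2].astype(int)
n,l,st,c=cv2.connectedComponentsWithStats(((S<70)&(V>150)).astype(np.uint8))
dots=[]
for i in range(1,n):
    if 20<st[i,4]<200 and c[i][1]<230 and st[i,0]>220 and st[i,0]<400: print(c[i].round(1),st[i],onz(d,[c[i]],67.5).round(1))
    if st[i,4]>2000 and 250<c[i][0]<370: print('disc?',c[i],st[i])
g=cv2.cvtColor(im,cv2.COLOR_RGB2GRAY)
for r in (205,210,215,220,225,230,235): print(r,''.join('#' if v<70 else '.' for v in g[r,240:380]))
cv2.imwrite('pics/w4.png',im[:,:,::-1])
E
```

```text
{'clock': np.float64(3.75), 'eef_pos': array([533.499, -62.258, 117.415]), 'tool_rot': array([ 3.141, -0.   ,  0.494]), 'force': array([-0.019, -0.472,  0.014]), 'torque': array([-0.021,  0.009, -0.033]), 'width': np.float64(25.554)}
[312.9 159.5] [309 155   9  10  74] [[573.9 -40.6  67.5]]
[287.7 163.9] [283 160  10   9  75] [[563.7 -27.7  67.5]]
[338.  163.9] [334 160   9   9  70] [[579.  -56.1  67.5]]
[266.1 176.7] [262 172   9  10  72] [[549.6 -19.2  67.5]]
[375.  194.9] [371 191   9   9  68] [[572.7 -87.8  67.5]]
disc? [314.33194251 227.54149281] [ 261  192  105   95 4314]
[381.9 216.7] [378 213   9   9  64] [[ 561.8 -100.1   67.5]]
disc? [305.03421174 336.42117429] [ 276  314   63   44 2163]
205 ........#.########################..............................................................................############################
210 ..#.#.###.#####################...................................################..................................########################
215 .###########################...................................########......########...................................#################...
220 .########################......................................######..........#######....................................###############...
225 #######################........................................######..........######.......................................################
230 ######################.........................................######..........######.........................................##############
235 ####################...........................................######..........#######.........................................#############
```

Request:
step_arm(commands=[0,0,0.4,0,0,0,0.3,0,0,0.8,0,0,0,0.3,0,0,1.2,0,0,0,0.3,0,0,1.5,0,0,0,0.3,0,0,1.8,0,0,0,0.3,0,0,2.0,0,0,0,0.3,0,0,2.0,0,0,0,0.3])

```text
clock: 4.45
eef_pos: [533.3, -62.2, 97.0]
tool_rot: [-3.141, 0.001, 0.494]
force: [-0.1, 0.2, -0.5]
width: 25.7
gripper_force: 0.0
```

Request:
step_arm(commands=[0,0,0,0,0,0,0.2,0,0,0,0,0,0,0.15,0,0,0,0,0,0,0.1,0,0,0,0,0,0,0.05,0,0,0,0,0,0,0.05,0,0,0,0,0,0,0.05])

```text
clock: 5.05
eef_pos: [533.8, -62.5, 97.6]
tool_rot: [3.141, -0.0, 0.494]
force: [1.3, -0.5, 2.3]
width: 11.9
gripper_force: 61.3
```

Request:
step_arm(commands=[0,0,0.1,0,0,0,0.05,0,0,0.2,0,0,0,0.05,0,0,0.2,0,0,0,0.05])

```text
clock: 5.35
eef_pos: [533.8, -62.5, 95.5]
tool_rot: [3.141, -0.0, 0.494]
force: [-0.1, -1.9, 6.7]
width: 11.8
gripper_force: 61.7
```

Request:
step_arm(commands=[0,0,0.1,0,0,0,0.05,0,0,0.2,0,0,0,0.05,0,0,0.2,0,0,0,0.05])

```text
clock: 5.65
eef_pos: [533.9, -62.5, 93.7]
tool_rot: [3.141, -0.001, 0.494]
force: [0.4, -2.0, 6.6]
width: 11.9
gripper_force: 61.8
```

Request:
step_arm(commands=[0,0,0.1,0,0,0,0.05,0,0,0.1,0,0,0,0.05])

```text
clock: 5.85
eef_pos: [533.8, -62.5, 92.8]
tool_rot: [3.141, -0.001, 0.494]
force: [-0.7, -2.2, 8.2]
width: 11.7
gripper_force: 61.9
```

Request:
step_arm(commands=[0,0,0.1,0,0,0,0.05,0,0,0.1,0,0,0,0.05])

```text
clock: 6.05
eef_pos: [533.8, -62.5, 91.8]
tool_rot: [3.141, -0.001, 0.493]
force: [-1.2, -1.9, 8.1]
width: 12.0
gripper_force: 62.0
```

Request:
step_arm(commands=[0,0,0.1,0,0,0,0.05,0,0,0.1,0,0,0,0.05])

```text
clock: 6.25
eef_pos: [533.9, -62.5, 90.9]
tool_rot: [3.141, -0.001, 0.493]
force: [-1.0, -1.4, 9.0]
width: 12.0
gripper_force: 62.1
```

Request:
step_arm(commands=[0,0,0.1,0,0,0,0.05,0,0,0.1,0,0,0,0.05])

```text
clock: 6.45
eef_pos: [533.9, -62.5, 90.0]
tool_rot: [3.141, -0.001, 0.494]
force: [-1.0, -1.2, 9.6]
width: 11.7
gripper_force: 62.2
```

```bash
python3 - <<'E'
from h import *
f=[]
for i in range(6):
    d=grab('wrist'); s=ctrl.read_state(); f.append(np.r_[s['force'],s['torque']])
print(np.mean(f,0).round(2),s['eef_pos'],s['tool_rot'])
E
```

```text
[-1.34 -2.01  9.82 -0.42  0.25  0.01] [533.88565119 -62.49813013  90.08370586] [ 3.14071941e+00 -7.15790507e-04  4.93519821e-01]
```

Request:
step_arm(commands=[0,0,0,0,0,0.05,0.05,0,0,0,0,0,0.1,0.05,0,0,0,0,0,0.15,0.05,0,0,0,0,0,0.2,0.05,0,0,0,0,0,0.2,0.05])

```text
clock: 7.25
eef_pos: [534.0, -62.7, 90.1]
tool_rot: [3.141, -0.001, 0.292]
force: [-0.8, -1.9, 8.8]
width: 12.0
gripper_force: 62.2
```

Request:
step_arm(commands=[0,0,0,0,0,0.05,0.05,0,0,0,0,0,0.1,0.05,0,0,0,0,0,0.15,0.05,0,0,0,0,0,0.15,0.05,0,0,0,0,0,0.15,0.05])

```text
clock: 7.75
eef_pos: [534.0, -62.8, 90.1]
tool_rot: [3.141, -0.001, 0.143]
force: [-1.2, -2.0, 8.4]
width: 11.8
gripper_force: 62.2
```

```bash
python3 - <<'E'
from h import *
d=grab('wrist'); s=ctrl.read_state(); print({k:np.round(s[k],3) for k in ['clock','eef_pos','tool_rot','force','torque','width']})
cv2.imwrite('pics/w5.png',cv2.resize(d['image'][100:400,160:480,::-1],None,fx=2,fy=2))
E
```

```text
{'clock': np.float64(7.8), 'eef_pos': array([534.063, -62.82 ,  90.133]), 'tool_rot': array([ 3.141e+00, -1.000e-03,  1.430e-01]), 'force': array([-0.655, -2.917,  9.83 ]), 'torque': array([-0.536,  0.149,  0.012]), 'width': np.float64(11.698)}
```

View pics/w5.png

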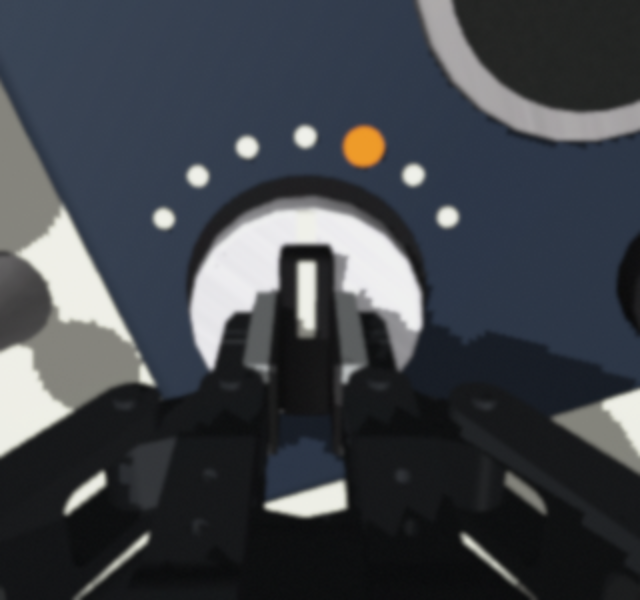

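The pointer (305,290) now lines up with stop 3 (305,137), and amber is next (363,146). One more click.

Request:
step_arm(commands=[0,0,0,0,0,0.05,0.05,0,0,0,0,0,0.1,0.05,0,0,0,0,0,0.15,0.05,0,0,0,0,0,0.2,0.05,0,0,0,0,0,0.25,0.05,0,0,0,0,0,0.3,0.05,0,0,0,0,0,0.33,0.05,0,0,0,0,0,0.345,0.05,0,0,0,0,0,0.345,0.05,0,0,0,0,0,0.345,0.05])

```text
clock: 8.8
eef_pos: [534.1, -63.2, 90.1]
tool_rot: [3.141, -0.002, -0.202]
force: [-1.6, -3.3, 9.9]
width: 11.6
gripper_force: 62.2
```

```bash
python3 - <<'E'
from h import *
d=grab('wrist'); s=ctrl.read_state(); print({k:np.round(s[k],3) for k in ['clock','eef_pos','tool_rot','force','torque','width']})
cv2.imwrite('pics/w6.png',cv2.resize(d['image'][100:400,160:480,::-1],None,fx=2,fy=2))
E
```

```text
{'clock': np.float64(8.85), 'eef_pos': array([534.06 , -63.215,  90.128]), 'tool_rot': array([ 3.141e+00, -2.000e-03, -2.020e-01]), 'force': array([-0.579, -2.68 ,  9.991]), 'torque': array([-0.705,  0.24 ,  0.014]), 'width': np.float64(11.539)}
```

View pics/w6.png

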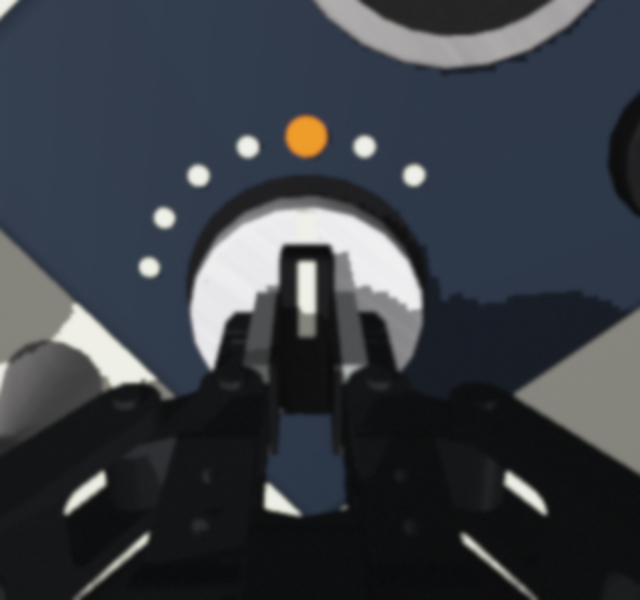

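The pointer (306,290) stands exactly at the amber dot (306,136). I'll let the dial rise and lock while holding the angle, then open and lift.

Request:
step_arm(commands=[0,0,-0.15,0,0,0,0.05,0,0,-0.3,0,0,0,0.05,0,0,-0.45,0,0,0,0.05,0,0,-0.6,0,0,0,0.05,0,0,-0.7,0,0,0,0.05,0,0,-0.7,0,0,0,0.05])

```text
clock: 9.45
eef_pos: [534.0, -63.1, 96.7]
tool_rot: [3.141, -0.002, -0.202]
force: [0.9, -4.9, 4.4]
width: 11.8
gripper_force: 61.6
```

Request:
step_arm(commands=[0,0,0,0,0,0,0.15,0,0,0,0,0,0,0.25,0,0,0,0,0,0,0.3,0,0,0,0,0,0,0.3,0,0,-1,0,0,0,0.3,0,0,-2.5,0,0,0,0.3,0,0,-4.5,0,0,0,0.3,0,0,-5.3,0,0,0,0.3,0,0,-5.3,0,0,0,0.2,0,0,-5.3,0,0,0,0])

```text
clock: 10.45
eef_pos: [533.2, -61.9, 149.1]
tool_rot: [-3.141, 0.0, -0.201]
force: [-0.4, 0.4, 0.2]
width: 3.8
gripper_force: 0.0
```

```bash
python3 - <<'E'
from h import *
d=grab('wrist'); s=ctrl.read_state(); print({k:np.round(s[k],3) for k in ['clock','qpos','eef_pos','tool_rot','force','width']})
im=d['image']; cv2.imwrite('pics/w7.png',im[:,:,::-1])
hsv=cv2.cvtColor(im,cv2.COLOR_RGB2HSV); H,S,V=[hsv[...,i].astype(int) for i in range(3)]
n,l,st,c=cv2.connectedComponentsWithStats((((H<8)|(H>172))&(S>150)&(V>60)).astype(np.uint8))
for i in range(1,n):
    if st[i,4]>100:
        v,u=np.nonzero((cv2.erode((l==i).astype(np.uint8),np.ones((7,7)))>0)&(d['range_z']>0)); p=depthpt(d,np.c_[u,v]); z=np.median(p[:,2]); print(c[i],st[i],z,onz(d,[c[i]],z))
E
```

```text
{'clock': np.float64(10.5), 'qpos': array([-0.024,  0.584,  0.131,  1.919, -0.12 ,  0.647, -1.59 ]), 'eef_pos': array([532.942, -61.964, 148.769]), 'tool_rot': array([-3.142e+00,  1.000e-03, -2.010e-01]), 'force': array([0.493, 0.445, 0.046]), 'width': np.float64(0.131)}
[468.42991202 158.65454545] [ 444  137   49   45 1705] 89.34241295241101 [[ 556.06676852 -173.99195508   89.34241295]]
[634.40243902 376.06504065] [627 363  13  29 246] 11.855170633372836 [[ 209.64947906 -419.64194984   11.85517063]]
```

View pics/w7.png

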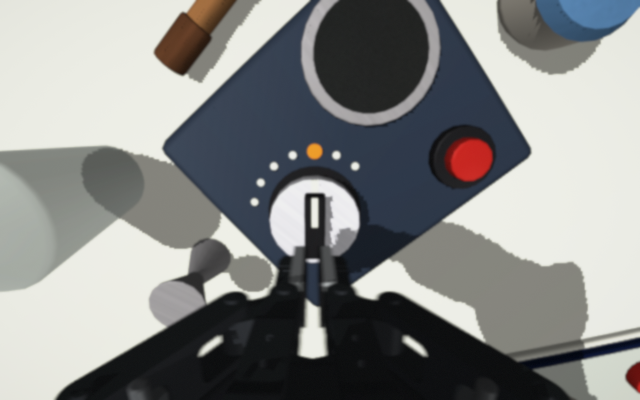

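The dial stays at amber: pointer (314,213) under the amber dot (314,151). The button is at (469,159). Fingers are shut, so I'll go above the button.

Request:
step_arm(commands=[0.9,2.1,0,0,0,0,0,1.8,4.2,0,0,0,0,0,2.7,6.3,0,0,0,0,0,3.6,8.4,0,0,0,0,0,4.5,10.5,0,0,0,0,0,4.5,10.5,1.5,0,0,0,0,4.5,10.5,3,0,0,0,0,4.5,10.5,4.3,0,0,0,0,4.5,10.5,5,0,0,0,0,4.5,10.5,5,0,0,0,0])

```text
clock: 11.5
eef_pos: [555.7, -173.5, 97.9]
tool_rot: [-3.141, 0.003, -0.201]
force: [-0.7, 0.2, 0.6]
width: 0.3
gripper_force: 0.0
```

Request:
step_arm(commands=[0,0,0.2,0,0,0,0,0,0,0.4,0,0,0,0,0,0,0.6,0,0,0,0,0,0,0.8,0,0,0,0,0,0,0.8,0,0,0,0])

```text
clock: 12.0
eef_pos: [556.5, -174.0, 91.2]
tool_rot: [-3.142, 0.0, -0.201]
force: [-0.8, 0.2, 0.1]
width: 0.1
gripper_force: 0.0
```

Now press in 1 mm steps, watching the force.

Request:
step_arm(commands=[0,0,0.1,0,0,0,0,0,0,0.2,0,0,0,0,0,0,0.3,0,0,0,0,0,0,0.3,0,0,0,0])

```text
clock: 12.4
eef_pos: [556.7, -174.1, 88.4]
tool_rot: [3.142, -0.0, -0.201]
force: [0.1, -0.2, 2.5]
width: 0.1
gripper_force: 1.1
```

Request:
step_arm(commands=[0,0,0.1,0,0,0,0,0,0,0.2,0,0,0,0,0,0,0.3,0,0,0,0,0,0,0.3,0,0,0,0])

```text
clock: 12.8
eef_pos: [556.8, -174.2, 85.4]
tool_rot: [3.142, -0.0, -0.201]
force: [-0.9, -0.4, 3.5]
width: -0.0
gripper_force: 2.0
```

Request:
step_arm(commands=[0,0,0.1,0,0,0,0,0,0,0.1,0,0,0,0])

```text
clock: 13.0
eef_pos: [556.8, -174.1, 84.4]
tool_rot: [3.142, -0.0, -0.201]
force: [-0.7, -0.3, 4.5]
width: 0.1
gripper_force: 2.3
```

Request:
step_arm(commands=[0,0,0.1,0,0,0,0,0,0,0.1,0,0,0,0])

```text
clock: 13.2
eef_pos: [556.8, -174.1, 83.7]
tool_rot: [-3.142, -0.0, -0.201]
force: [-1.7, 1.5, 7.1]
width: -0.1
gripper_force: 3.7
```

Request:
step_arm(commands=[0,0,0.05,0,0,0,0,0,0,0.05,0,0,0,0])

```text
clock: 13.4
eef_pos: [556.8, -174.1, 83.5]
tool_rot: [-3.142, -0.001, -0.201]
force: [-1.8, 0.6, 9.7]
width: -0.2
gripper_force: 4.9
```

Request:
step_arm(commands=[0,0,0.05,0,0,0,0,0,0,0.05,0,0,0,0])

```text
clock: 13.6
eef_pos: [556.8, -174.1, 83.4]
tool_rot: [-3.141, -0.001, -0.201]
force: [-2.9, 0.6, 12.8]
width: 0.2
gripper_force: 6.2
```

The button has bottomed hard at 12.8 N, past its 5 N spring. Releasing and backing off.

Request:
step_arm(commands=[0,0,-0.3,0,0,0,0,0,0,-0.6,0,0,0,0,0,0,-1,0,0,0,0,0,0,-2,0,0,0,0,0,0,-4,0,0,0,0,0,0,-7,0,0,0,0,0,0,-10,0,0,0,0,0,0,-12,0,0,0,0,0,0,-12,0,0,0,0,0,0,-12,0,0,0,0])

```text
clock: 14.6
eef_pos: [556.3, -173.9, 202.5]
tool_rot: [-3.141, -0.0, -0.201]
force: [0.0, -0.2, 0.4]
width: 0.1
gripper_force: 0.0
```

```bash
python3 - <<'E'
from h import *
d=grab('wrist'); s=ctrl.read_state(); print({k:np.round(s[k],3) for k in ['clock','eef_pos','force']})
t=grab('top')['image'][90:240,240:460,::-1]
cv2.imwrite('pics/end.png',np.vstack([cv2.resize(d['image'][:,:,::-1],(440,275)),cv2.resize(t,None,fx=2,fy=2)]))
E
```

```text
{'clock': np.float64(14.65), 'eef_pos': array([ 555.845, -173.772,  201.651]), 'force': array([ 0.071,  0.555, -0.64 ])}
```

View pics/end.png

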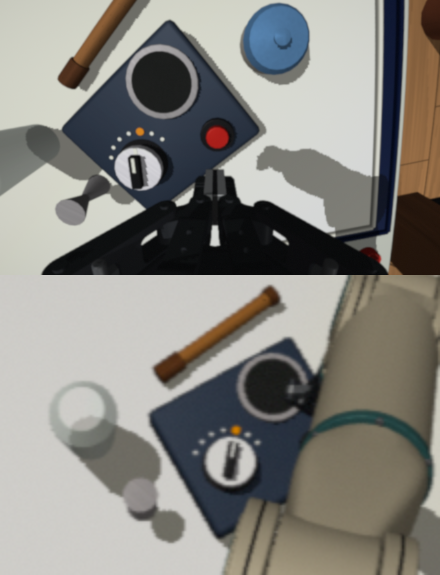

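The dial points at amber, the button is back up (217,137), and the other objects stand where they were. The arm is clear.

```bash
python3 -c "
from cell import ctrl
print(ctrl.finish_job())"
```

```text
the job is handed in; nothing more can be done
None
```

The job is handed in at about 15 s: I turned the dial two clicks from stop 2 to the amber dot (about 10 N) and let it spring up, then pushed the start button fully down (highest reading 12.8 N) and released it, and the last pictures showed the other objects unmoved.

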